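# Load the solder reel and hold the feed stand's tension arm wound to its stop

### The arm

A 6-joint arm with a two-finger parallel gripper is mounted at the origin on the work surface; the furniture and walls round the work are solid. World frame = base frame: x ahead of the robot, y to its left, z up, the work surface at z = 0. Lengths are in m, angles in rad, forces in N, time in s.
With the tool pointing down it reaches from about 0.35 to 0.85 m from the base axis. Payload 8.1 kg.
Tool frame: the origin (TCP) lies on the centre line of the jaws, within the pads' length; the fingertips stand 17 mm ahead of it and the grasp point (between the pads) lies 2 mm behind it; z points along the fingers, y is the line along which they close (so a half turn about z gives the same grasp; the last joint's range is limited). The gripper opens to 93 mm and grips with 3 to 60 N. Pads are 15 mm wide; open, the fingers measure 128 mm over their backs; the gripper's body (75 mm by 188 mm) begins 65 mm behind the grasp point.
Start: joints at [1.089, 0.13, 1.488, -0, 1.523, -0.085], TCP at [0.232, 0.553, 0.204] pointing down, gripper open.
Joint ranges: [-2.96, 2.96], [-0.89, 2.26], [0.02, 2.5], [-1.34, 4.48], [0, 2.73], [-2.66, 2.66]. Speed limits (rad/s): [2.39, 2.39, 2.79, 3.14, 3.14, 3.14].

### API

Orientations are given as a rotation vector (axis times angle).
In Python, from plant import robot, optics, close_job, models gives the robot as it stands.
- The arm moves only by the shell command python3 -m inch 'ROWS' [OPENING] [FORCE]. ROWS is a JSON object of lists of equal length, an entry for each row: "travel": the shift along the tool's x, y, z in m, a list of three; "spin": the turn about the tool's z in rad. In form: {"travel": [[x, y, z], ...], "spin": [spin, ...]}. A call has 1 to 10 rows; each row is the pose to reach, as a shift and turn from the pose commanded when the call began, along the tool's axes at that moment; what a row does not reach only later rows make up. A row lasts 1/12 s, in which the tool goes at most 41.7 mm and 7.16 degrees, less where a joint would pass 70% of its speed; a pose out of reach is approached as far as the arm can. A call with a gripper value outside its range is refused whole. OPENING is the closure, from 0 (fully open) to 1 (shut), set as the call begins (- or left out, the last holds). The fingers move at their own pace and stop on an object; FORCE is the grip in N (left out, the last holds). Time passes only in rows, so rows that repeat a pose let the fingers close. It gives the time, the measured TCP pose, the force, the opening and the grip force at its end, in the units of the state.
- robot.read_state(): the state, without advancing time (a new reading comes with each control period).
- optics.read_camera(name): name is "scene" or "top" or "wrist"; returns (picture, depth): 384x512x3 uint8, red, green, blue; 384x512 float32, m along the optical axis (not along the pixel's ray), 0 where there is no reading.
- optics.camera_info(name): a dict with "camera_matrix" (3x3 intrinsics, pixels), "view" (4x4, takes a point from world to camera coordinates). Camera axes: x right, y down, z forward; pixel columns grow to the right and rows downward; lengths in m; the calibration is good to about 2 mm. A picture is of the moment at which its call begins: read the wrist's pose just before it. camera_info takes no time and is no camera call; for the wrist camera it gives the pose at the moment of the call.
- close_job(): hands the job in; it is judged then, once.
Trained networks look in the newest picture that a camera, given by its name, has taken for a name from the list of things; names that differ only in an ending like _2 or _b are one class to them, and where a whole thing is asked for, a point or a joint stands for the part that bears it (a point fixed in the world has none). Each returns a list of dicts, best first, with "p" (0 to 1); they miss things now and then, are a little off and sometimes report something else, mostly with a low value. They report only what shows in the picture. A call takes as long as a camera call. They do not tell look-alikes from the thing itself.
- models.look_for(camera, name): "centre" ([x, y, z] in m, in world coordinates, good to about 4 mm: the middle of the surface that is visible of it).
- models.masks_of(camera, name): "region" (384x512 bool, what is visible of it).
The state is a dict: "t": time; "q": joint angles; "dq": joint speeds; "joint_torque": joint torques, N m; "tool_pos": TCP position; "orientation": TCP orientation; "force": force on the tool from outside, world axes, zero at the start; "wrist_torque": the same for the moment, N m; "opening": finger opening in m; "gripper_force": force on a finger pad.
Only numpy, scipy, OpenCV 4.12 (cv2) and the standard library are available. Lean on these libraries where they do the work, as an engineer would, in place of code of your own. Each camera call takes 0.05 s, during which the arm holds its last target. There are 200 camera calls.

### The job

Reload the solder feed stand: put the full reel of solder over the stand's spindle, right down onto the turntable, and let go of it; the empty reel stays where it is. Then take the spring-loaded tension arm by its upright knob, swing it all the way round against its spring until it meets the far stop, and finish while still holding it firmly against that stop so that I can thread the wire. Leave the cutters, the flux bottle and the empty reel undisturbed.

Things in the scene. Friction and masses are not known exactly. Their poses are not given: they have to be found in the camera images.
- feed_stand: Solder feed stand screwed to the bench: grey plate 250 x 112 x 8 mm, x -125..125, y -71..41 mm from the origin, on the bench. Spindle at x -75, y 0; round pivot body of the arm, 33 mm wide, 58 high, at x 55, y -45. Two stop posts, 58 high, stand 50 mm from the pivot; a white guide roller, 45 high, at x 0, y -52. x points about to the robot's left, y to the robot (20 deg either way).
- spindle_seat (a point): Point on the spindle's axis at the top face of the turntable, 16 mm above the bench: where the centre of the reel's underside belongs. The steel spindle is 12 mm thick and upright, with a coned tip from 50 to 59.5 mm above this point; the black turntable disc is 58 mm across.
- tension_arm (a joint): Hinge of the tension arm about the upright pivot_axis, rad. 0 = at rest, where the spring holds it; grows counter-clockwise seen from above, to 1.135 at the far stop (65 degrees; the knob comes towards the robot). The spring pushes back all the way: 2.5 N at the knob at rest, 8.3 N at the far stop; let go, it springs back to 0.
- pivot_axis (a point): Point on the arm's pivot axis, at the height of the arm, 50 mm above the bench.
- bar_middle (a point): Middle of the tension arm, on its top face: flat aluminium bar 16 mm wide, 5 mm thick, from the pivot to the knob 130 mm out, its top face 52 mm above the bench. Its x axis runs along the bar to the knob. The arm carries a white grooved guide roller, 24 mm wide, under its end.
- grip_knob (a point): Middle of the upright grip knob at the arm's free end, 130 mm from the pivot axis: black round knob 16 mm in diameter, reaching from 54 to 92 mm above the bench (this point is at 78 mm).
- full_reel: Loose reel of solder standing on its flange on the bench: two black flanges 60 mm across, wound with bare metal-coloured wire out to the rim, so that it grips like a 60 mm cylinder; the wire also shows through six round windows in the flange; 46 mm tall, upright bore 16 mm right through, 0.2 to 0.42 kg. Origin at the centre of its underside, z up along the bore.
- empty_reel: The run-out reel, same flanges (60 mm), height (46 mm) and bore but bare: only a thin 26 mm black core between the flanges. Stands on the bench near the full one; which of the two is nearer the robot varies. Origin at the centre of its underside. To be left alone.
- flux_bottle: White flux bottle with red tip, 38 mm wide, 85 mm tall, standing beyond the stand. Origin at the centre of its underside. To be left alone.
- side_cutters: Red-handled side cutters lying flat, 63 x 139 x 11 mm, beyond the stand. Origin under their middle. To be left alone.
Mind the look-alikes: they are no part of the job. What is shaped like the full_reel but blue, green or pink is not meant.

How it is judged:
By the outcome, as a careful person would: the job done as asked, in the order asked, and still so for the second after the job is handed in, while the arm keeps its last pose, push and grip.
It also fails if it takes over 58 s, if anything falls off the work surface, if the arm or the gripper's body presses on something with over 40 N, if the wrist force passes 120 N, or if a joint passes its speed limit or range.

## Working session

There is one attempt and no reset: what is moved stays moved. The work goes in short steps, Python scripts to look and compute and a shell command to move; the robot and the scene stay as the last step left them, time stands still between calls to the robot, and variables do not carry over. Pictures are saved under pics/ and viewed, at most 10 in all, crops included, and the job is handed in when it is done.

```bash
mkdir -p pics; cat > h.py <<'E'
import numpy as np, cv2
from plant import robot, optics, models
from scipy.spatial.transform import Rotation as R
def snap(n,f):
    p,d=optics.read_camera(n); i=optics.camera_info(n)
    cv2.imwrite('pics/'+f,p[:,:,::-1]); np.savez('pics/'+f+'.npz',p=p,d=d,K=i['camera_matrix'],V=i['view'])
    return p,d,np.array(i['camera_matrix']),np.array(i['view'])
def pts(d,K,V):
    v,u=np.mgrid[:d.shape[0],:d.shape[1]]
    c=np.stack([(u-K[0,2])*d/K[0,0],(v-K[1,2])*d/K[1,1],d],-1)
    return (c-V[:3,3])@V[:3,:3]
E
python3 - <<'E'
from h import *
for n in ['top','scene']:
    snap(n,n+'0.png')
    for t in ['full_reel','empty_reel','feed_stand','grip_knob','pivot_axis','bar_middle','flux_bottle','side_cutters']:
        try: print(n,t,[(np.round(x['centre'],3).tolist(),round(x['p'],2)) for x in models.look_for(n,t)][:4])
        except Exception as e: print(t,e)
s=robot.read_state(); print({k:np.round(v,3).tolist() for k,v in s.items()}); print(R.from_rotvec(s['orientation']).as_matrix().round(3))
a=cv2.imread('pics/top0.png');b=cv2.imread('pics/scene0.png')
E
```

```text
top full_reel [([0.639, -0.092, 0.043], 0.86), ([0.298, -0.224, 0.046], 0.79), ([0.214, -0.268, 0.044], 0.69), ([0.608, -0.211, 0.045], 0.67)]
top empty_reel [([0.439, -0.127, 0.047], 0.55), ([0.568, 0.11, 0.008], 0.22)]
top feed_stand [([0.567, 0.111, 0.008], 0.84), ([0.561, 0.226, 0.05], 0.38)]
top grip_knob [([0.561, 0.226, 0.052], 0.72)]
top pivot_axis [([0.564, 0.109, 0.004], 0.9)]
top bar_middle []
top flux_bottle [([0.729, -0.056, 0.064], 0.49), ([0.564, 0.115, 0.009], 0.29)]
top side_cutters [([0.608, -0.212, 0.044], 0.66), ([0.708, 0.135, 0.006], 0.51)]
scene full_reel [([0.289, -0.206, 0.033], 0.93), ([0.216, -0.249, 0.036], 0.92), ([0.628, -0.08, 0.033], 0.9), ([0.53, -0.086, 0.037], 0.67)]
scene empty_reel [([0.437, -0.115, 0.042], 0.58)]
scene feed_stand [([0.559, 0.152, 0.006], 0.98)]
scene grip_knob [([0.541, 0.27, 0.053], 0.84)]
scene pivot_axis [([0.554, 0.152, 0.012], 0.76)]
scene bar_middle [([0.542, 0.272, 0.055], 0.65)]
scene flux_bottle [([0.724, -0.05, 0.042], 0.8)]
scene side_cutters [([0.706, 0.147, 0.007], 0.83), ([0.554, 0.15, 0.008], 0.17)]
{'t': 0.9, 'q': [1.089, 0.13, 1.488, -0.0, 1.523, -0.085], 'dq': [0.001, -0.001, -0.0, -0.002, 0.0, -0.001], 'joint_torque': [0.0, -55.976, -49.205, 0.077, 0.023, -0.0], 'tool_pos': [0.232, 0.553, 0.204], 'orientation': [0.619, 3.08, -0.0], 'force': [-0.933, -0.565, 1.334], 'wrist_torque': [0.005, 0.023, -0.02], 'gripper_force': 0.0, 'opening': 0.093}
[[-0.922  0.386  0.   ]
 [ 0.386  0.922 -0.   ]
 [-0.    -0.    -1.   ]]
```

View pics/top0.png

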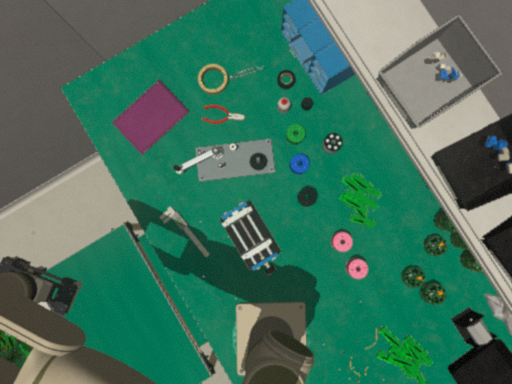

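View pics/scene0.png

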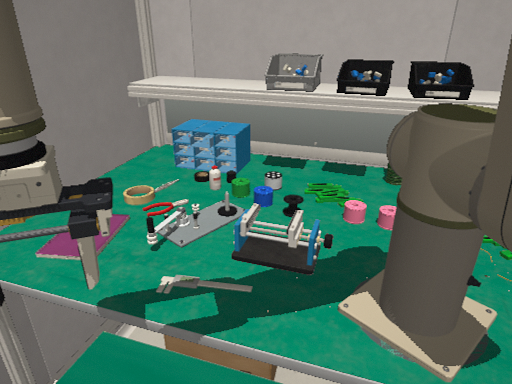

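The top view shows the full reel (silver windows) at (333,142), the empty reel at (308,196), the stand at (235,160) with its spindle at (258,161), and the knob at (179,168). The blue, green and pink reels are decoys. Next I need the wrist-camera geometry and a rough layout.

```bash
python3 - <<'E'
from h import *
z=np.load('pics/top0.png.npz'); P=pts(z['d'],z['K'],z['V'])
for n,(u,v) in dict(full=(333,142),spind=(258,161),knob=(179,168),blue=(300,163),flux=(284,104),vise=(250,235),tool=(190,230)).items():
    q=P[v-12:v+13,u-12:u+13].reshape(-1,3); q=q[q[:,2]>0.012]; print(n,P[v,u].round(3),q.mean(0).round(3),q[:,2].max().round(3))
i=optics.camera_info('wrist'); s=robot.read_state()
C=np.linalg.inv(i['view']); Rt=R.from_rotvec(s['orientation']).as_matrix()
print('cam in tool',(Rt.T@(C[:3,3]-s['tool_pos'])).round(3),(Rt.T@C[:3,:3]).round(3),np.round(i['camera_matrix'],1))
E
```

```text
full [ 0.613 -0.215  0.017] [ 0.606 -0.207  0.05 ] 1.249
spind [0.553 0.028 0.047] [0.554 0.028 0.039] 1.249
knob [0.533 0.272 0.07 ] [0.535 0.26  0.088] 1.249
blue [ 0.55  -0.108  0.   ] [ 0.543 -0.101  0.043] 0.055
flux [ 0.724 -0.057  0.079] [ 0.726 -0.055  0.068] 1.249
vise [0.323 0.057 0.062] [0.322 0.058 0.041] 1.249
tool [0.34  0.252 0.007] [0.364 0.259 0.102] 1.249
cam in tool [ 0.067 -0.001 -0.181] [[ 0.001 -0.969 -0.246]
 [ 1.     0.     0.001]
 [-0.001 -0.246  0.969]] [[294.2   0.  251.8]
 [  0.  294.2 192.1]
 [  0.    0.    1. ]]
```

```bash
python3 -m inch '{"travel":[[-0.04,-0.028,-0.01],[-0.08,-0.056,-0.02],[-0.11,-0.077,-0.04],[-0.14,-0.1,-0.04],[-0.17,-0.12,-0.04],[-0.2,-0.14,-0.04],[-0.23,-0.16,-0.04],[-0.26,-0.182,-0.04],[-0.29,-0.203,-0.04],[-0.32,-0.224,-0.04]],"spin":[0,0,0,0,0,0,0,0,0,0]}' 0
python3 -m inch '{"travel":[[-0.03,-0.021,0],[-0.06,-0.042,0],[-0.08,-0.056,0],[-0.09,-0.063,0],[-0.09,-0.063,0],[-0.09,-0.063,0]],"spin":[0,0,0,0,0,0]}'
python3 - <<'E'
from h import *
p,d,K,V=snap('wrist','w1.png'); P=pts(d,K,V)
for t in ['full_reel','empty_reel','feed_stand','grip_knob','pivot_axis','bar_middle']:
    print(t,[(np.round(x['centre'],3).tolist(),round(x['p'],2)) for x in models.look_for('wrist',t)][:4])
E
```

```text
t: 1.73
tool_pos: [0.4411, 0.2214, 0.2446]
orientation: [0.619, 3.079, 0.001]
force: [0.3, 1.3, -0.1]
opening: 0.0929
gripper_force: 0.0
t: 2.23
tool_pos: [0.4989, 0.1304, 0.2441]
orientation: [-0.621, -3.079, -0.001]
force: [0.6, 0.2, 1.0]
opening: 0.0928
gripper_force: 0.0
full_reel [([0.64, -0.088, 0.046], 0.57), ([0.519, -0.099, 0.042], 0.57)]
empty_reel [([0.435, -0.12, 0.046], 0.82)]
feed_stand [([0.557, 0.126, 0.011], 0.57)]
grip_knob [([0.558, 0.233, 0.052], 0.68)]
pivot_axis [([0.558, 0.126, 0.008], 0.96)]
bar_middle [([0.558, 0.235, 0.055], 0.77)]
```

View pics/w1.png

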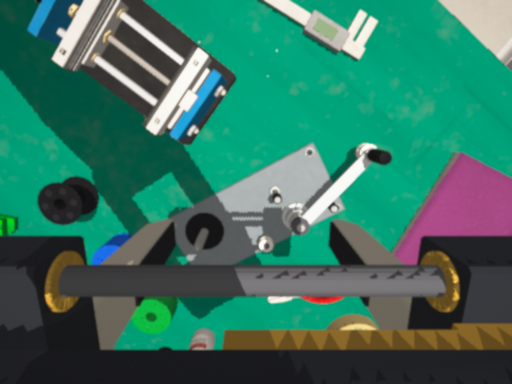

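The wrist view shows the turntable and spindle at (203,232), pivot at (299,222), knob at (378,155), stop post at (276,195) and guide roller at (265,243). I'll measure these from depth.

```bash
python3 - <<'E'
from h import *
z=np.load('pics/w1.png.npz'); P=pts(z['d'],z['K'],z['V']); V=z['V']; K=z['K']
def sel(u0,u1,v0,v1,a,b):
    q=P[v0:v1,u0:u1].reshape(-1,3); return q[(q[:,2]>a)&(q[:,2]<b)]
def rep(n,q): 
    if len(q): print(n,len(q),q.mean(0).round(4),'min',q.min(0).round(3),'max',q.max(0).round(3))
rep('disc',sel(180,228,205,258,.013,.02))
sp=sel(180,228,205,258,.03,.09); rep('spindle',sp)
for a in np.arange(.025,.08,.01): rep('  sp',sp[(sp[:,2]>a)&(sp[:,2]<a+.01)])
rep('pivot top',sel(275,325,200,240,.055,.08)); rep('bar',sel(300,390,140,230,.047,.054))
rep('knob',sel(350,400,135,175,.056,.1)); rep('post',sel(262,290,180,208,.05,.07)); rep('roller',sel(250,280,228,258,.035,.07))
# bar axis, disc circle
b=sel(300,390,140,230,.048,.054)[:,:2]; print('bar dir',np.linalg.svd(b-b.mean(0))[2][0])
q=sel(130,350,140,265,.005,.011); r=cv2.minAreaRect((q[:,:2]*1000).astype(np.float32)); print(r)
q=P[160:225,30:105].reshape(-1,3); rep('empty',q[(q[:,2]>.04)&(q[:,2]<.05)])
E
```

```text
disc 958 [0.5581 0.0295 0.0164] min [ 0.532 -0.001  0.013] max [0.589 0.056 0.019]
spindle 154 [0.5579 0.0297 0.0572] min [0.554 0.022 0.03 ] max [0.566 0.033 0.077]
  sp 11 [0.5571 0.03   0.032 ] min [0.555 0.025 0.03 ] max [0.563 0.033 0.034]
  sp 27 [0.5571 0.0302 0.0402] min [0.554 0.024 0.035] max [0.563 0.033 0.045]
  sp 24 [0.5575 0.0305 0.0497] min [0.555 0.024 0.045] max [0.565 0.033 0.055]
  sp 30 [0.5571 0.0306 0.0602] min [0.554 0.025 0.055] max [0.563 0.033 0.065]
  sp 56 [0.5589 0.0289 0.07  ] min [0.555 0.022 0.066] max [0.566 0.033 0.075]
  sp 6 [0.5603 0.027  0.076 ] min [0.559 0.026 0.075] max [0.562 0.028 0.077]
pivot top 123 [0.5829 0.1579 0.0571] min [0.543 0.143 0.055] max [0.603 0.171 0.06 ]
bar 1077 [0.5623 0.2219 0.0523] min [0.527 0.164 0.048] max [0.599 0.28  0.054]
knob 313 [0.5339 0.2755 0.0833] min [0.528 0.27  0.056] max [0.543 0.286 0.094]
post 71 [0.5435 0.1466 0.0569] min [0.539 0.141 0.05 ] max [0.55  0.152 0.06 ]
roller 156 [0.604  0.1072 0.0429] min [0.595 0.098 0.035] max [0.614 0.117 0.047]
bar dir [ 0.44027909 -0.89786097]
((529.5631103515625, 71.09355926513672), (194.13897705078125, 306.6486511230469), 5.309337139129639)
empty 1426 [ 0.4404 -0.1248  0.0462] min [ 0.411 -0.156  0.04 ] max [ 0.47  -0.096  0.049]
```

```bash
python3 -m inch '{"travel":[[-0.025,-0.029,0],[-0.05,-0.058,0],[-0.075,-0.087,0],[-0.1,-0.116,0],[-0.125,-0.145,0],[-0.15,-0.174,0],[-0.175,-0.203,0],[-0.2,-0.232,0.02],[-0.22,-0.258,0.04],[-0.23,-0.272,0.05]],"spin":[0,0,0,0,0,0,0,0,0,0]}' 0
python3 -m inch '{"travel":[[0,0,0],[0,0,0],[0,0,0]],"spin":[0,0,0]}'
python3 - <<'E'
from h import *
p,d,K,V=snap('wrist','w2.png'); P=pts(d,K,V).reshape(-1,3); s=robot.read_state()
q=P[(P[:,2]>.042)&(P[:,2]<.05)&(np.hypot(P[:,0]-.608,P[:,1]+.21)<.06)]
c,r=cv2.minEnclosingCircle((q[:,:2]*1000).astype(np.float32)); print(len(q),c,r,np.median(q,0).round(4))
Rt=R.from_rotvec(s['orientation']).as_matrix(); print(s['tool_pos'],Rt.round(3), 'shift',(Rt.T@(np.array([c[0]/1e3,c[1]/1e3,.028])-s['tool_pos'])).round(4),np.round(s['q'],2))
E
```

```text
t: 3.42
tool_pos: [0.6056, -0.2126, 0.1913]
orientation: [-0.621, -3.077, 0.001]
force: [-0.4, -0.8, -1.0]
opening: 0.0928
gripper_force: 0.0
t: 3.67
tool_pos: [0.6064, -0.2085, 0.195]
orientation: [0.618, 3.08, 0.001]
force: [0.0, 0.2, 0.8]
opening: 0.0929
gripper_force: 0.0
1914 (612.3231201171875, -212.548095703125) 29.84844970703125 [ 0.6115 -0.2121  0.047 ]
[ 0.60670326 -0.20823763  0.19554366] [[-0.923  0.385  0.002]
 [ 0.385  0.923 -0.   ]
 [-0.001  0.    -1.   ]] shift [-0.0066 -0.0019  0.1676] [-0.41  0.24  1.38  0.    1.52 -1.59]
```

View pics/w2.png

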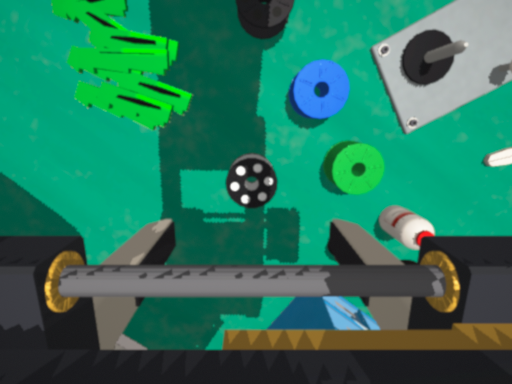

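The full reel is at (251,183), centred between the fingers; the empty reel is at (265,15). Descending to grasp it.

```bash
python3 -m inch '{"travel":[[-0.003,-0.001,0.03],[-0.0066,-0.002,0.06],[-0.0066,-0.002,0.085],[-0.0066,-0.002,0.105],[-0.0066,-0.002,0.125],[-0.0066,-0.002,0.143],[-0.0066,-0.002,0.157],[-0.0066,-0.002,0.167],[-0.0066,-0.002,0.167],[-0.0066,-0.002,0.167]],"spin":[0,0,0,0,0,0,0,0,0,0]}' 0
python3 -m inch '{"travel":[[0,0,0],[0,0,0],[0,0,0],[0,0,0],[0,0,0],[0,0,0],[0,0,0],[0,0,0]],"spin":[0,0,0,0,0,0,0,0]}' 1 35
```

```text
t: 4.55
tool_pos: [0.6117, -0.2134, 0.0277]
orientation: [0.618, 3.08, 0.0]
force: [-0.6, 0.0, -0.7]
opening: 0.093
gripper_force: 0.0
t: 5.22
tool_pos: [0.6118, -0.2138, 0.0277]
orientation: [0.619, 3.079, 0.0]
force: [-0.4, 2.2, 2.9]
opening: 0.0579
gripper_force: 35.0
```

```bash
python3 -m inch '{"travel":[[0,0,-0.02],[0,0,-0.05],[0,0,-0.08],[0,0,-0.105],[0,0,-0.12],[0,0,-0.12],[0,0,-0.12]],"spin":[0,0,0,0,0,0,0]}'
python3 - <<'E'
from h import *
p,d,K,V=snap('wrist','w3.png'); P=pts(d,K,V); s=robot.read_state()
Rt=R.from_rotvec(s['orientation']).as_matrix(); T=(P-s['tool_pos'])@Rt
q=T[(d>0)&(np.abs(T[...,2]+.018)<.004)&(np.abs(T[...,1])<.033)&(np.abs(T[...,0])<.04)]
c,r=cv2.minEnclosingCircle((q[:,:2]*1000).astype(np.float32)); print(len(q),c,r,q.min(0),q.max(0),np.median(q,0))
print(s['tool_pos'],Rt.round(3),s['force'],s['opening'])
E
```

```text
t: 5.8
tool_pos: [0.6116, -0.2142, 0.1473]
orientation: [0.619, 3.079, -0.001]
force: [-0.8, 0.5, -3.6]
opening: 0.0581
gripper_force: 35.0
6370 (4.8653693199157715, 0.03518363833427429) 33.17295837402344 [-0.01972282 -0.0329596  -0.02199441] [ 0.03030363  0.03299502 -0.01402436] [ 0.00547248 -0.0007597  -0.01857356]
[ 0.61066178 -0.21377162  0.14556567] [[-0.922  0.387 -0.002]
 [ 0.387  0.922  0.001]
 [ 0.002 -0.    -1.   ]] [-0.01668035  0.11313651 -3.57316849] 0.05806528760289683
```

View pics/w3.png

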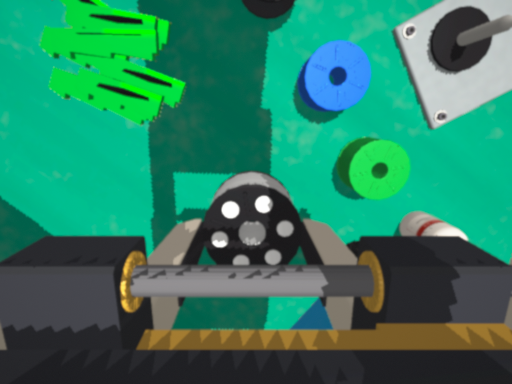

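The reel sits square in the jaws, with its bore at (252,233), about 0 to 0.5 mm off the tool axis. I'll go near the spindle and re-measure it at close range.

```bash
python3 -m inch '{"travel":[[0.006,0.02,0],[0.014,0.048,0],[0.022,0.076,0],[0.03,0.104,0],[0.038,0.132,0],[0.046,0.16,0],[0.054,0.184,0],[0.061,0.202,0],[0.061,0.202,0],[0.061,0.202,0]],"spin":[0,0,0,0,0,0,0,0,0,0]}'
python3 - <<'E'
from h import *
p,d,K,V=snap('wrist','w4.png'); P=pts(d,K,V); s=robot.read_state()
Rt=R.from_rotvec(s['orientation']).as_matrix(); T=(P-s['tool_pos'])@Rt
m=(d>0)&(np.hypot(P[...,0]-.56,P[...,1]-.027)<.016)
print(s['tool_pos'],s['q'])
for a,b in [(.03,.045),(.045,.06),(.06,.066),(.068,.073),(.073,.08)]:
    q=T[m&(P[...,2]>a)&(P[...,2]<b)]; print(a,len(q),q.mean(0).round(4),q.min(0).round(4),q.max(0).round(4))
m2=(d>0)&(P[...,2]>.012)&(P[...,2]<.02)&(np.hypot(P[...,0]-.56,P[...,1]-.027)<.035)&(p.max(-1)<75)
q=T[m2]; print('disc',len(q),cv2.minEnclosingCircle((q[:,:2]*1000).astype(np.float32)),q.min(0).round(4),q.max(0).round(4))
E
```

```text
t: 6.68
tool_pos: [0.6317, -0.0029, 0.1443]
orientation: [-0.615, -3.076, 0.001]
force: [0.2, -0.8, -1.3]
opening: 0.0579
gripper_force: 35.0
[ 0.63190578 -0.00395522  0.1447841 ] [-8.70349534e-02  2.52079414e-01  1.45997033e+00 -5.45587455e-04
  1.43316297e+00 -1.26188854e+00]
0.03 2 [ 0.0712 -0.0002  0.1111] [ 0.0712 -0.0026  0.11  ] [0.0712 0.0022 0.1122]
0.045 2 [ 0.071  -0.0002  0.0968] [ 0.071  -0.0016  0.0964] [0.071  0.0011 0.0971]
0.06 5 [ 0.0736 -0.0012  0.0821] [ 0.0708 -0.0041  0.0796] [0.0822 0.0018 0.0842]
0.068 86 [ 0.0766 -0.0002  0.0748] [ 0.0715 -0.0049  0.0722] [0.082  0.0052 0.077 ]
0.073 46 [ 0.0767 -0.0002  0.0703] [ 0.0739 -0.0032  0.0684] [0.0794 0.0026 0.072 ]
disc 2150 ((76.11567687988281, -0.13172858953475952), 27.70919418334961) [ 0.0485 -0.027   0.125 ] [0.1031 0.0267 0.1307]
```

View pics/w4.png

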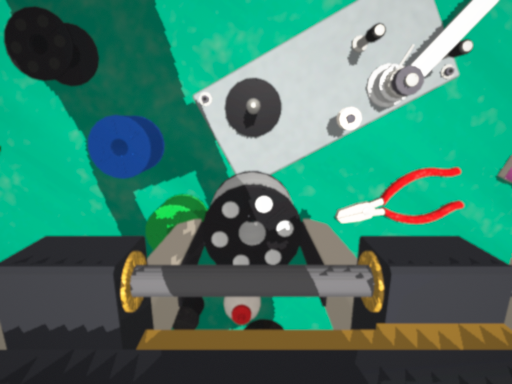

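The spindle tip is at (254,103), straight ahead along tool x and about 76 mm away. Moving above it, then I'll check the pose.

```bash
python3 -m inch '{"travel":[[0.015,0,0],[0.035,0,0],[0.055,0,0],[0.07,0,0],[0.076,0,0],[0.076,0,0],[0.076,0,0],[0.076,0,0]],"spin":[0,0,0,0,0,0,0,0]}'
python3 - <<'E'
from h import *
s=robot.read_state(); Rt=R.from_rotvec(s['orientation']).as_matrix()
print(s['tool_pos'],Rt.round(4),'err tool',Rt.T@(np.array([.5611,.0257,.147])-s['tool_pos']))
E
```

```text
t: 7.4
tool_pos: [0.5638, 0.0245, 0.1472]
orientation: [0.62, 3.079, -0.0]
force: [0.2, -0.4, -3.0]
opening: 0.0579
gripper_force: 35.0
[0.56381017 0.02452031 0.14720948] [[-9.220e-01  3.872e-01  4.000e-04]
 [ 3.872e-01  9.220e-01 -3.000e-04]
 [-5.000e-04 -1.000e-04 -1.000e+00]] err tool [2.95564941e-03 3.83339884e-05 2.07987079e-04]
```

```bash
python3 -m inch '{"travel":[[0.003,0,0.01],[0.003,0,0.025],[0.003,0,0.037],[0.003,0,0.044],[0.003,0,0.05],[0.003,0,0.055],[0.003,0,0.06],[0.003,0,0.06]],"spin":[0,0,0,0,0,0,0,0]}'; python3 -c "
from plant import robot;s=robot.read_state();print(s['wrist_torque'],s['force'])"
```

```text
t: 8.07
tool_pos: [0.5599, 0.0265, 0.0862]
orientation: [-0.619, -3.079, 0.0]
force: [-0.4, -0.0, -2.6]
opening: 0.0583
gripper_force: 35.0
[0.04898355 0.03856491 0.02098274] [-0.39735721 -0.04981002 -2.55877857]
```

```bash
python3 -m inch '{"travel":[[0,0,0.01],[0,0,0.02],[0,0,0.028],[0,0,0.034],[0,0,0.038],[0,0,0.041],[0,0,0.0425],[0,0,0.0425],[0,0,0.0425]],"spin":[0,0,0,0,0,0,0,0,0]}'
```

```text
t: 8.82
tool_pos: [0.5606, 0.0265, 0.045]
orientation: [0.619, 3.08, 0.0]
force: [-0.6, -0.6, -2.9]
opening: 0.0579
gripper_force: 35.0
```

```bash
python3 -m inch '{"travel":[[0,0,0.0005],[0,0,0.001],[0,0,0.001],[0,0,0.001]],"spin":[0,0,0,0]}'
```

```text
t: 9.15
tool_pos: [0.5605, 0.0265, 0.0439]
orientation: [0.619, 3.08, 0.0]
force: [-0.3, 0.1, -2.4]
opening: 0.0581
gripper_force: 35.0
```

```bash
python3 -m inch '{"travel":[[0,0,0.0005],[0,0,0.001],[0,0,0.001],[0,0,0.001]],"spin":[0,0,0,0]}'
```

```text
t: 9.48
tool_pos: [0.5606, 0.0264, 0.0438]
orientation: [0.619, 3.079, -0.0]
force: [-3.7, -0.2, 6.9]
opening: 0.0576
gripper_force: 35.0
```

Contact with the turntable: the wrist force changed from −2.4 N to +6.9 N. Releasing and rising.

```bash
python3 -m inch '{"travel":[[0,0,0],[0,0,0],[0,0,0],[0,0,0],[0,0,0],[0,0,0]],"spin":[0,0,0,0,0,0]}' 0
python3 -m inch '{"travel":[[0,0,-0.01],[0,0,-0.03],[0,0,-0.06],[0,0,-0.09],[0,0,-0.12],[0,0,-0.15],[0,0,-0.17],[0,0,-0.18],[0,0,-0.18],[0,0,-0.18]],"spin":[0,0,0,0,0,0,0,0,0,0]}'
python3 - <<'E'
from h import *
p,d,K,V=snap('wrist','w5.png'); P=pts(d,K,V).reshape(-1,3); s=robot.read_state()
q=P[(P[:,2]>.05)&(P[:,2]<.07)&(np.hypot(P[:,0]-.56,P[:,1]-.027)<.045)]
print(len(q),cv2.minEnclosingCircle((q[:,:2]*1000).astype(np.float32)),np.median(q[:,2]),np.percentile(q[:,2],[5,95]))
k=P[(P[:,2]>.06)&(P[:,2]<.1)&(np.hypot(P[:,0]-.536,P[:,1]-.278)<.025)]; print('knob',len(k),k.min(0),k.max(0))
print(s['tool_pos'],s['q'])
E
```

```text
t: 9.98
tool_pos: [0.5604, 0.0265, 0.0427]
orientation: [-0.619, -3.08, -0.0]
force: [0.7, -0.6, -0.1]
opening: 0.0917
gripper_force: 0.0
t: 10.82
tool_pos: [0.5604, 0.0265, 0.2225]
orientation: [0.619, 3.08, 0.0]
force: [0.1, -0.0, -0.2]
opening: 0.0929
gripper_force: 0.0
1903 ((558.8463134765625, 25.619853973388672), 29.863149642944336) 0.06112324146405626 [0.05969616 0.06261186]
knob 547 [0.52732408 0.26801603 0.06026741] [0.5439294  0.2845235  0.09322341]
[0.55965989 0.026542   0.22119534] [-4.41002296e-02  1.85939864e-02  1.57479254e+00 -2.72580902e-05
  1.55020784e+00 -1.21812454e+00]
```

View pics/w5.png

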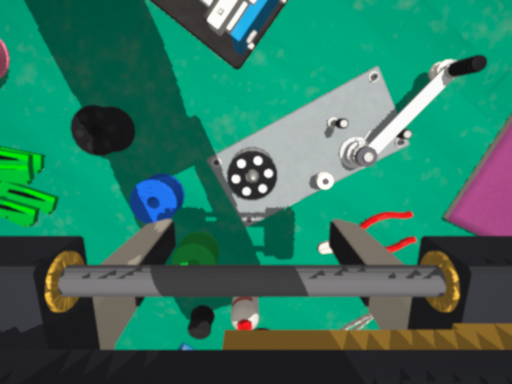

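The reel is seated on the spindle at (252,175), its top 61 mm above the bench, and released. Now I move over the knob (at about (466,68)), turning the jaws to close along its direction of travel.

```bash
python3 -m inch '{"travel":[[0.009,0.016,0],[0.022,0.04,0],[0.037,0.068,0],[0.052,0.096,0],[0.067,0.124,0],[0.082,0.151,0],[0.097,0.179,0],[0.11,0.203,0],[0.118,0.217,0],[0.1196,0.2207,0]],"spin":[0.05,0.15,0.25,0.35,0.45,0.55,0.63,0.69,0.72,0.72]}' 0
python3 -m inch '{"travel":[[0,0,0.02],[0,0,0.04],[0,0,0.05],[0,0,0.05],[0,0,0.05]],"spin":[0,0,0,0,0]}'
python3 - <<'E'
from h import *
p,d,K,V=snap('wrist','w6.png'); P=pts(d,K,V); s=robot.read_state()
Rt=R.from_rotvec(s['orientation']).as_matrix(); T=(P-s['tool_pos'])@Rt
for a,b in [(.06,.07),(.07,.08),(.08,.088),(.088,.096)]:
    k=T[(P[...,2]>a)&(P[...,2]<b)&(np.hypot(P[...,0]-.536,P[...,1]-.276)<.02)]
    if len(k): print('knob',a,len(k),k.min(0).round(4),k.max(0).round(4))
print(s['tool_pos'],Rt.round(3),s['q'])
E
```

```text
t: 11.7
tool_pos: [0.5333, 0.2786, 0.2198]
orientation: [-1.661, -2.663, 0.005]
force: [-0.5, 0.2, 0.6]
opening: 0.0931
gripper_force: 0.0
t: 12.12
tool_pos: [0.5346, 0.2752, 0.1714]
orientation: [-1.664, -2.663, 0.004]
force: [1.1, 0.1, -0.6]
opening: 0.0928
gripper_force: 0.0
knob 0.06 23 [ 0.0031 -0.0049  0.1029] [0.0094 0.011  0.1122]
knob 0.07 39 [ 0.0035 -0.0048  0.0929] [0.0096 0.0107 0.1025]
knob 0.08 22 [ 0.0042 -0.0047  0.0853] [0.0092 0.0104 0.092 ]
knob 0.088 243 [-0.006  -0.0046  0.0773] [0.0094 0.0103 0.0847]
[0.53547024 0.275626   0.17290202] [[-0.438  0.899 -0.   ]
 [ 0.899  0.438 -0.   ]
 [-0.    -0.    -1.   ]] [ 3.90311287e-01  1.52630409e-01  1.52112380e+00 -9.59170075e-05
  1.46832034e+00 -6.33327712e-02]
```

```bash
python3 -m inch '{"travel":[[0.001,0.0015,0.02],[0.0015,0.003,0.045],[0.0015,0.003,0.068],[0.0015,0.003,0.085],[0.0015,0.003,0.094],[0.0015,0.003,0.0965],[0.0015,0.003,0.0965]],"spin":[0,0,0,0,0,0,0]}' 0
python3 -m inch '{"travel":[[0,0,0],[0,0,0],[0,0,0],[0,0,0],[0,0,0],[0,0,0],[0,0,0],[0,0,0],[0,0,0],[0,0,0]],"spin":[0,0,0,0,0,0,0,0,0,0]}' 1 45
```

```text
t: 12.75
tool_pos: [0.5378, 0.2789, 0.0768]
orientation: [1.665, 2.664, 0.0]
force: [0.4, 0.7, 0.2]
opening: 0.0929
gripper_force: 0.0
t: 13.58
tool_pos: [0.5374, 0.2789, 0.0762]
orientation: [-1.665, -2.664, 0.0]
force: [-0.3, 0.1, -0.9]
opening: 0.0309
gripper_force: 0.0
```

```bash
python3 -m inch '{"travel":[[0,0,0],[0,0,0],[0,0,0],[0,0,0],[0,0,0]],"spin":[0,0,0,0,0]}' 1 45
python3 - <<'E'
from h import *
s=robot.read_state(); Rt=R.from_rotvec(s['orientation']).as_matrix(); k=s['tool_pos'][:2]
for piv in [np.array([.5928,.1596]), np.array([.5940,.1605])]:
    r=np.hypot(*(k-piv)); a0=np.arctan2(*(k-piv)[::-1]); print(r,np.degrees(a0))
    for th in [2,5,9,14,19,24,29,34,39,44,49,54,58,61,63,64,65,67]:
        w=piv+r*np.array([np.cos(a0+np.radians(th)),np.sin(a0+np.radians(th))]); print(th,(Rt.T[:2,:2]@(w-k)).round(4),end=' ')
    print()
E
```

```text
t: 14.0
tool_pos: [0.539, 0.2798, 0.0778]
orientation: [1.663, 2.663, 0.006]
force: [1.0, 1.4, 2.9]
opening: 0.0021
gripper_force: 0.9
0.13171113401979112 114.10250414894315
2 [ 0.0001 -0.0046] 5 [-0.0001 -0.0115] 9 [-0.0009 -0.0206] 14 [-0.0028 -0.032 ] 19 [-0.0057 -0.0431] 24 [-0.0096 -0.0539] 29 [-0.0144 -0.0644] 34 [-0.0201 -0.0744] 39 [-0.0266 -0.0838] 44 [-0.0339 -0.0927] 49 [-0.042  -0.1009] 54 [-0.0507 -0.1083] 58 [-0.0582 -0.1137] 61 [-0.064  -0.1174] 63 [-0.068  -0.1197] 64 [-0.07   -0.1208] 65 [-0.072  -0.1218] 67 [-0.0762 -0.1238] 
0.13138778826843453 114.74046654242835
2 [ 0.     -0.0046] 5 [-0.0002 -0.0115] 9 [-0.0012 -0.0206] 14 [-0.0032 -0.0319] 19 [-0.0062 -0.0429] 24 [-0.0102 -0.0537] 29 [-0.0151 -0.064 ] 34 [-0.0208 -0.074 ] 39 [-0.0274 -0.0833] 44 [-0.0348 -0.0921] 49 [-0.043  -0.1001] 54 [-0.0518 -0.1075] 58 [-0.0593 -0.1128] 61 [-0.0651 -0.1164] 63 [-0.0691 -0.1186] 64 [-0.0712 -0.1197] 65 [-0.0732 -0.1207] 67 [-0.0774 -0.1227]
```

The fingers shut to 2 mm, so the grasp missed. I'll look.

```bash
python3 - <<'E'
from h import *
p,d,K,V=snap('wrist','w7.png'); a=p
p,d,K,V=snap('scene','s7.png')
c=cv2.resize(p[150:290,60:240],None,fx=2.2,fy=2.2,interpolation=cv2.INTER_CUBIC)
o=np.zeros((c.shape[0],c.shape[1]+400,3),np.uint8); o[:,:c.shape[1]]=c; o[:300,c.shape[1]:]=cv2.resize(a,(400,300)); cv2.imwrite('pics/c7.png',o[:,:,::-1])
P=pts(d,K,V).reshape(-1,3)
E
```

```text
(no output)
```

View pics/c7.png

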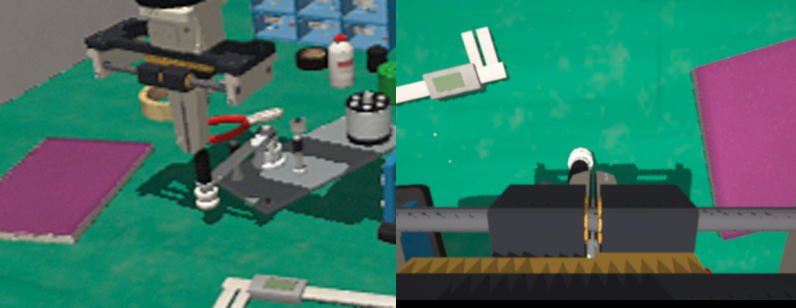

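```bash
python3 - <<'E'
from h import *
s=robot.read_state(); Rt=R.from_rotvec(s['orientation']).as_matrix(); print(s['tool_pos'],s['opening'],s['gripper_force'],s['force'])
for f in ['w7.png','s7.png','w6.png']:
    z=np.load('pics/'+f+'.npz'); P=pts(z['d'],z['K'],z['V']); h=np.hypot(P[...,0]-.538,P[...,1]-.279)
    for a,b in [(.01,.03),(.03,.045),(.045,.054),(.056,.07),(.07,.085),(.085,.1)]:
        m=(z['d']>0)&(h<.035)&(P[...,2]>a)&(P[...,2]<b)
        if m.sum(): v,u=np.nonzero(m); k=P[m]; print(f,a,m.sum(),'px',u.min(),u.max(),v.min(),v.max(),k.min(0).round(3),k.max(0).round(3),z['p'][m].mean(0).round())
print(Rt.round(3))
E
python3 - <<'E'
import cv2
a=cv2.imread('pics/w7.png')[150:270,190:310]; b=cv2.imread('pics/s7.png')[205:255,130:180]
import numpy as np
cv2.imwrite('pics/c8.png',np.hstack([cv2.resize(a,(400,400)),cv2.resize(b,(400,400))]))
E
```

```text
[0.53914691 0.27979906 0.07780991] 0.0004425864750552952 2.8487377404235303 [2.29307054 0.97092234 6.03608721]
w7.png 0.01 36 px 223 250 189 200 [0.516 0.272 0.025] [0.537 0.285 0.03 ] [213. 218. 203.]
w7.png 0.03 335 px 220 250 190 218 [0.517 0.266 0.03 ] [0.54  0.285 0.045] [240. 238. 232.]
w7.png 0.045 38 px 222 247 201 219 [0.519 0.268 0.052] [0.538 0.283 0.054] [196. 194. 185.]
w7.png 0.056 121 px 223 245 204 219 [0.52  0.274 0.056] [0.535 0.282 0.07 ] [58. 57. 55.]
w7.png 0.07 157 px 220 244 209 223 [0.52  0.272 0.07 ] [0.534 0.282 0.085] [31. 33. 31.]
w7.png 0.085 260 px 219 273 217 235 [0.52  0.269 0.085] [0.546 0.292 0.1  ] [70. 72. 65.]
s7.png 0.01 15 px 149 158 241 244 [0.522 0.271 0.025] [0.534 0.289 0.03 ] [179. 178. 165.]
s7.png 0.03 71 px 148 158 234 243 [0.519 0.266 0.03 ] [0.542 0.29  0.045] [173. 171. 160.]
s7.png 0.045 52 px 149 162 225 235 [0.524 0.246 0.048] [0.553 0.286 0.054] [110. 112. 108.]
s7.png 0.056 35 px 148 155 227 232 [0.524 0.272 0.057] [0.536 0.286 0.07 ] [19. 23. 22.]
s7.png 0.07 38 px 148 154 221 228 [0.523 0.271 0.071] [0.536 0.286 0.085] [19. 24. 22.]
s7.png 0.085 51 px 141 154 216 222 [0.524 0.269 0.086] [0.547 0.294 0.1  ] [62. 67. 59.]
w6.png 0.01 3 px 244 258 168 177 [0.527 0.273 0.029] [0.536 0.29  0.029] [193. 213. 191.]
w6.png 0.03 114 px 244 265 168 187 [0.526 0.267 0.03 ] [0.549 0.29  0.045] [236. 236. 226.]
w6.png 0.045 188 px 244 265 170 213 [0.526 0.245 0.045] [0.558 0.29  0.054] [226. 231. 226.]
w6.png 0.056 38 px 246 263 174 184 [0.529 0.276 0.056] [0.544 0.286 0.07 ] [122. 119. 114.]
w6.png 0.07 59 px 247 263 178 186 [0.529 0.277 0.07 ] [0.544 0.286 0.085] [49. 49. 47.]
w6.png 0.085 245 px 247 263 182 199 [0.529 0.271 0.088] [0.546 0.286 0.096] [46. 48. 48.]
[[-0.439  0.899  0.004]
 [ 0.899  0.439  0.002]
 [-0.     0.004 -1.   ]]
```

View pics/c8.png

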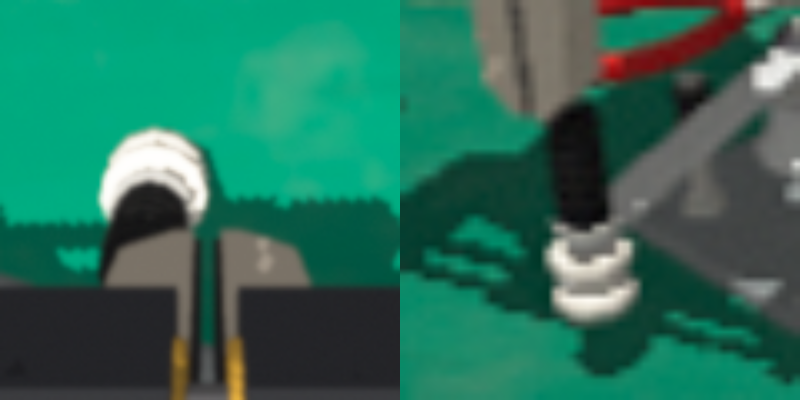

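```bash
python3 - <<'E'
from h import *
s=robot.read_state(); Rt=R.from_rotvec(s['orientation']).as_matrix()
for f in ['s7.png','w7.png']:
    z=np.load('pics/'+f+'.npz'); P=pts(z['d'],z['K'],z['V']); T=(P-s['tool_pos'])@Rt
    m=(z['d']>0)&(np.abs(T[...,0])<.03)&(np.abs(T[...,1])<.04)&(T[...,2]>-.06)&(T[...,2]<.025)
    lum=z['p'].mean(-1)
    print(f,m.sum())
    for a in np.arange(-.04,.025,.005):
        k=m&(T[...,2]>a)&(T[...,2]<=a+.005)
        g=k&(lum>60); b=k&(lum<=60)
        for n,w in (('grey',g),('dark',b)):
            if w.sum(): t=T[w]; print('  z%.3f'%a,n,w.sum(),'x',t[:,0].min().round(4),t[:,0].max().round(4),'y',t[:,1].min().round(4),t[:,1].max().round(4))
E
```

```text
s7.png 353
  z-0.040 grey 31 x -0.0054 0.0103 y -0.0155 0.017
  z-0.035 grey 28 x -0.0088 0.0113 y -0.0152 0.015
  z-0.030 grey 26 x -0.0096 0.0114 y -0.014 0.0161
  z-0.025 grey 21 x 0.0007 0.0126 y -0.0125 0.016
  z-0.020 grey 11 x 0.0023 0.0109 y -0.0067 0.0093
  z-0.020 dark 5 x -0.001 0.0064 y -0.0128 -0.0064
  z-0.015 grey 4 x -0.006 0.0076 y -0.003 0.0011
  z-0.015 dark 15 x -0.005 0.01 y -0.0153 -0.0054
  z-0.010 dark 13 x -0.0065 0.0094 y -0.0135 -0.0025
  z-0.005 dark 13 x -0.0024 0.0093 y -0.0145 -0.0033
  z-0.000 dark 10 x 0.0011 0.0096 y -0.0148 -0.0021
  z0.005 dark 13 x -0.0003 0.0103 y -0.0134 -0.0004
  z0.010 dark 15 x -0.0018 0.0085 y -0.0149 -0.0041
  z0.015 dark 12 x -0.0007 0.0089 y -0.0147 -0.0029
  z0.020 grey 16 x -0.0158 0.0107 y -0.0174 -0.0012
  z0.020 dark 6 x -0.0283 0.0072 y -0.0136 0.0007
w7.png 1533
  z-0.040 grey 177 x 0.0058 0.0085 y -0.0162 0.0152
  z-0.040 dark 20 x 0.0059 0.0069 y -0.0022 0.002
  z-0.035 grey 173 x 0.006 0.0085 y -0.0163 0.0154
  z-0.035 dark 16 x 0.0059 0.0069 y -0.0022 0.0021
  z-0.030 grey 147 x 0.0062 0.0085 y -0.0155 0.0148
 
[... 314 characters left out ...]
5 dark 87 x -0.0022 0.0074 y -0.0201 0.0018
  z-0.010 grey 3 x -0.0004 0.0046 y -0.0205 -0.0076
  z-0.010 dark 41 x -0.0011 0.0073 y -0.0205 -0.0075
  z-0.005 grey 2 x 0.004 0.0042 y -0.007 -0.0063
  z-0.005 dark 45 x 0.0016 0.0073 y -0.0204 -0.007
  z-0.000 grey 3 x 0.0023 0.0042 y -0.019 -0.0052
  z-0.000 dark 60 x 0.0017 0.0073 y -0.0203 -0.0052
  z0.005 grey 8 x -0.0002 0.0048 y -0.0202 -0.0047
  z0.005 dark 50 x 0.0014 0.0072 y -0.0181 -0.0047
  z0.010 grey 7 x 0.0028 0.005 y -0.02 -0.018
  z0.010 dark 49 x 0.0 0.0074 y -0.0173 -0.0048
  z0.015 grey 11 x 0.0005 0.0068 y -0.0174 -0.005
  z0.015 dark 12 x 0.0022 0.0069 y -0.0148 -0.0056
  z0.020 grey 132 x -0.0058 0.0086 y -0.0219 -0.0036
```

The fingertips sit on the knob's top, about 15 mm behind the TCP. So the tips seem to retract as the jaws close. I'll raise the tool and measure tip position against opening.

```bash
python3 -m inch '{"travel":[[0,0,-0.015],[0,0,-0.03],[0,0,-0.05],[0,0,-0.06],[0,0,-0.06]],"spin":[0,0,0,0,0]}'
cat > tip.py <<'E'
from h import *
def tip(p,d,K,V,tp,Rt,n):
    T=(pts(d,K,V)-tp)@Rt; x=T[d>0]
    x=x[(np.abs(x[:,0])<.014)&(np.abs(x[:,1])<.07)&(x[:,2]>-.07)&(x[:,2]<.03)]
    for side in (-1,1):
        y=x[side*x[:,1]>0]; y=y[np.argsort(y[:,2])]; e=y[-6:] if len(y)>6 else y
        print(n,side,len(y),'tip z',np.percentile(y[:,2],[90,98,100]).round(4),'at',e.mean(0).round(4), 'inner',np.abs(y[:,1]).min().round(4))
E
python3 - <<'E'
from tip import *
s=robot.read_state(); Rt=R.from_rotvec(s['orientation']).as_matrix()
p,d,K,V=snap('wrist','w8.png'); tip(p,d,K,V,s['tool_pos'],Rt,'shut %.4f'%s['opening'])
P=pts(d,K,V);m=(np.hypot(P[...,0]-.535,P[...,1]-.278)<.03)&(P[...,2]>.085)&(P[...,2]<.096)&(d>0)
print('knob',P[m].min(0),P[m].max(0))
z=np.load('pics/w6.png.npz'); tip(z['p'],z['d'],z['K'],z['V'],np.array([.53547,.275626,.1729]),np.array([[-.438,.899,0],[.899,.438,0],[0,0,-1.]]),'open')
E
python3 -m inch '{"travel":[[0,0,0],[0,0,0],[0,0,0]],"spin":[0,0,0]}' 0.78
python3 - <<'E'
from tip import *
s=robot.read_state(); Rt=R.from_rotvec(s['orientation']).as_matrix()
p,d,K,V=snap('wrist','w9.png'); tip(p,d,K,V,s['tool_pos'],Rt,'%.4f'%s['opening'])
E
```

```text
t: 14.52
tool_pos: [0.5391, 0.2796, 0.1392]
orientation: [1.663, 2.662, 0.006]
force: [-0.1, 0.9, 0.1]
opening: 0.0007
gripper_force: 0.0
shut 0.0007 -1 609 tip z [-0.0194 -0.0149 -0.0128] at [ 0.0071 -0.0043 -0.0132] inner 0.0
shut 0.0007 1 416 tip z [-0.019  -0.0147 -0.0128] at [ 0.0075  0.0021 -0.0135] inner 0.0
knob [0.52734412 0.26976605 0.08505358] [0.54332876 0.28534265 0.0924345 ]
open -1 2053 tip z [-0.0236 -0.0172 -0.0139] at [ 0.0018 -0.0475 -0.0145] inner 0.0463
open 1 2057 tip z [-0.0236 -0.0168 -0.0139] at [-0.0008  0.0465 -0.0145] inner 0.0456
t: 14.82
tool_pos: [0.5365, 0.2786, 0.1346]
orientation: [-1.664, -2.663, 0.003]
force: [0.2, -0.0, 0.4]
opening: 0.0159
gripper_force: 0.0
0.0159 -1 932 tip z [-0.0225 -0.0174 -0.0152] at [ 0.007  -0.0106 -0.0156] inner 0.0082
0.0159 1 928 tip z [-0.022  -0.0175 -0.015 ] at [ 0.007   0.0103 -0.0154] inner 0.0076
```

The tips are really about 14.5 mm behind the reported TCP at every opening, so I need to go about 32 mm lower than the description implies. I'll open, correct the lateral offset and descend to TCP z of about 0.043.

```bash
python3 -m inch '{"travel":[[0,0,0],[0,0,0],[0,0,0],[0,0,0],[0,0,0],[0,0,0],[0,0,0],[0,0,0]],"spin":[0,0,0,0,0,0,0,0]}' 0
python3 - <<'E'
from tip import *
s=robot.read_state(); Rt=R.from_rotvec(s['orientation']).as_matrix()
p,d,K,V=snap('wrist','w10.png'); T=(pts(d,K,V)-s['tool_pos'])@Rt; P=pts(d,K,V)
m=(np.hypot(P[...,0]-.535,P[...,1]-.278)<.03)&(P[...,2]>.085)&(P[...,2]<.096)&(d>0)
print(s['tool_pos'],'knob',T[m].min(0),T[m].max(0),P[m].min(0),P[m].max(0))
E
```

```text
t: 15.53
tool_pos: [0.5374, 0.2789, 0.1362]
orientation: [1.664, 2.664, 0.0]
force: [0.4, 0.0, 1.0]
opening: 0.0689
gripper_force: 0.0
[0.53739286 0.27894588 0.13624702] knob [-0.00780268 -0.0097617   0.04236579] [0.00712304 0.00655405 0.05114096] [0.52820281 0.27022919 0.08510599] [0.54472068 0.28592059 0.09388118]
```

```bash
python3 -m inch '{"travel":[[0,-0.0016,0.02],[0,-0.0016,0.045],[0,-0.0016,0.065],[0,-0.0016,0.082],[0,-0.0016,0.091],[0,-0.0016,0.0935],[0,-0.0016,0.0935]],"spin":[0,0,0,0,0,0,0]}' 0.3
python3 -m inch '{"travel":[[0,0,0],[0,0,0],[0,0,0],[0,0,0],[0,0,0],[0,0,0],[0,0,0],[0,0,0],[0,0,0],[0,0,0]],"spin":[0,0,0,0,0,0,0,0,0,0]}' 1 45
```

```text
t: 16.17
tool_pos: [0.5356, 0.2781, 0.0423]
orientation: [-1.664, -2.664, 0.001]
force: [0.9, -0.6, -0.4]
opening: 0.0652
gripper_force: 0.0
t: 17.0
tool_pos: [0.5363, 0.2784, 0.0428]
orientation: [1.664, 2.664, 0.001]
force: [3.0, 0.9, -0.6]
opening: 0.0151
gripper_force: 45.0
```

```bash
python3 -m inch '{"travel":[[-0.0001,-0.0045,0],[-0.0005,-0.0113,0],[-0.0016,-0.0203,0],[-0.0033,-0.0292,0],[-0.0057,-0.038,0],[-0.0086,-0.0466,0],[-0.0122,-0.0549,0],[-0.0163,-0.063,0],[-0.021,-0.0708,0],[-0.0262,-0.0782,0]],"spin":[-0.035,-0.087,-0.157,-0.227,-0.297,-0.367,-0.436,-0.506,-0.576,-0.646]}' 1 45
python3 -c "
from h import *
s=robot.read_state();Rt=R.from_rotvec(s['orientation']).as_matrix();print(Rt.round(3),'Ftool',Rt.T@s['force'],s['q'])"
```

```text
t: 17.83
tool_pos: [0.4771, 0.221, 0.0428]
orientation: [0.727, 3.056, 0.003]
force: [3.8, 4.0, -4.1]
opening: 0.0149
gripper_force: 45.0
[[-0.893  0.45   0.001]
 [ 0.45   0.893  0.002]
 [-0.     0.002 -1.   ]] Ftool [-1.63076074  5.2960846   4.07716341] [ 3.35381293e-01  7.06185497e-02  1.85819674e+00  1.25727513e-03
  1.21149467e+00 -7.68752857e-01]
```

```bash
python3 -m inch '{"travel":[[-0.0003,-0.0091,0],[-0.0013,-0.0181,0],[-0.0028,-0.027,0],[-0.005,-0.0358,0],[-0.0078,-0.0445,0],[-0.0103,-0.0508,0],[-0.0112,-0.0528,0],[-0.0112,-0.0528,0]],"spin":[-0.07,-0.14,-0.209,-0.279,-0.349,-0.401,-0.419,-0.419]}' 1 45
python3 -c "
from h import *
s=robot.read_state();Rt=R.from_rotvec(s['orientation']).as_matrix();print(Rt.round(3),'Ftool',Rt.T@s['force'])
k=s['tool_pos'][:2]
for p in ([.593,.160],[.5928,.1596]): print(np.hypot(*(k-p)),np.degrees(np.arctan2(*(k-p)[::-1]))%360)"
```

```text
t: 18.5
tool_pos: [0.4629, 0.1691, 0.0428]
orientation: [-0.08, -3.14, -0.003]
force: [-0.5, 8.1, -1.2]
opening: 0.0156
gripper_force: 45.0
[[-0.999  0.051 -0.   ]
 [ 0.051  0.999  0.002]
 [ 0.     0.002 -1.   ]] Ftool [0.89408046 8.04020514 1.20661804]
0.13040352915723266 175.9943719316108
0.13023261434826788 175.81267520566564
```

```bash
python3 -m inch '{"travel":[[-0.0001,-0.003,0],[-0.0002,-0.005,0],[-0.0003,-0.007,0],[-0.0003,-0.008,0],[-0.0003,-0.008,0],[-0.0003,-0.008,0]],"spin":[-0.02,-0.04,-0.054,-0.06,-0.06,-0.06]}' 1 50
python3 -m inch '{"travel":[[0,-0.001,0],[0,-0.0015,0],[0,-0.0015,0],[0,-0.0015,0]],"spin":[-0.008,-0.01,-0.01,-0.01]}'
```

```text
t: 19.0
tool_pos: [0.4627, 0.1616, 0.0427]
orientation: [0.013, -3.141, -0.004]
force: [-0.9, 7.5, -0.6]
opening: 0.0157
gripper_force: 50.0
t: 19.33
tool_pos: [0.4626, 0.1604, 0.0428]
orientation: [0.029, -3.141, -0.004]
force: [-0.3, 9.8, -1.3]
opening: 0.0155
gripper_force: 50.0
```

```bash
for i in 1 2; do python3 -m inch '{"travel":[[0,-0.001,0],[0,-0.0015,0],[0,-0.0015,0],[0,-0.0015,0]],"spin":[0,0,0,0]}'; done
```

```text
t: 19.67
tool_pos: [0.4627, 0.1603, 0.0428]
orientation: [0.029, -3.141, -0.008]
force: [0.4, 16.4, -2.7]
opening: 0.0152
gripper_force: 50.0
t: 20.0
tool_pos: [0.4627, 0.1603, 0.0428]
orientation: [-0.03, 3.141, 0.012]
force: [0.1, 23.8, -5.1]
opening: 0.0151
gripper_force: 50.0
```

The stop is met: the position is fixed while the force rises to 24 N. A last check before handing in.

```bash
python3 -m inch '{"travel":[[0,0,0],[0,0,0],[0,0,0],[0,0,0],[0,0,0],[0,0,0]],"spin":[0,0,0,0,0,0]}'
python3 - <<'E'
from h import *
p,d,K,V=snap('scene','s9.png'); P=pts(d,K,V).reshape(-1,3)
for n,c in [('full',(.5605,.0265)),('empty',(.4404,-.1255))]:
    q=P[(np.hypot(P[:,0]-c[0],P[:,1]-c[1])<.036)&(P[:,2]>.02)]; print(n,len(q),np.percentile(q[:,2],[50,97]).round(4))
from plant import close_job; print(close_job())
E
```

```text
t: 20.5
tool_pos: [0.4627, 0.1603, 0.0428]
orientation: [-0.03, 3.141, 0.011]
force: [-0.1, 23.1, -5.1]
opening: 0.0154
gripper_force: 50.0
full 351 [0.0502 0.0639]
empty 197 [0.046  0.0484]
the job is handed in; nothing more can be done
None
```

The full reel is down on the turntable and released, and the arm is holding the tension arm against its far stop with about 23 N; I handed the job in at 20.5 s. The first grasp of the knob missed, because the fingertips sit higher than described, and nudged the tension arm before the second one held. The empty reel is still in place; nothing came near the cutters or flux bottle, though I didn't measure them again at the end.

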